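Switch off the rice cooker and ease its spring lid open

ROBOT

A 7-joint arm with a two-finger parallel gripper is mounted at the origin on the work surface. World frame = base frame: x ahead of the robot, y to its left, z up, the work surface at z = 0. Lengths are in m, angles in rad, forces in N, time in s.
With the tool pointing down it reaches from about 0.35 to 0.9 m from the base axis. Payload 8.1 kg.
Tool frame: the origin (TCP) lies where the fingers leave the gripper's body, on its centre line; the fingertips stand 66 mm ahead of it and the grasp point (between the pads) lies 47 mm ahead of it (arm.tip_reach is the distance from the TCP to the fingertips, in m); z points along the fingers, y is the direction in which the jaws open and shut (so a half turn about z gives the same grasp; the last joint's range is limited). The gripper opens to 92 mm and grips with 3 to 60 N. Pads are 19 mm wide; open, the fingers measure 130 mm over their backs; the gripper's body (75 mm by 190 mm) begins 47 mm behind the grasp point.
Start: joints at [-1.21, 0.434, 0.025, 1.573, -0.012, 1.134, -0.075], TCP at [0.28, 0.559, 0.292] pointing down, gripper open.
Joint ranges: [-2.62, 2.62], [-0.44, 2.09], [-1.27, 1.32], [0.08, 2.57], [-1.32, 4.46], [0.12, 2], [-2.74, 2.74]. Speed limits (rad/s): [2.22, 2.22, 3.01, 3.01, 3.14, 3.14, 3.14].

INTERFACE

Orientations are given as a rotation vector (axis times angle).
In Python, from cell import arm gives the robot as it stands.
- The arm moves only by the tool carry_out, never from a script. Its argument "plan" is a list of rows, each a list of 5 numbers: the shift along the world's x, y, z in cm, then the turn about the world's z in rad, then the finger opening in cm, from 0 to 9.18. In form: [[tx, ty, tz, spin, fingers], ...]. A call has 1 to 20 rows; each row is the pose to reach, as a shift and turn from the pose measured when the call began; what a row does not reach only later rows make up. A row lasts 1/10 s, in which the tool goes at most 50 mm and 8.59 degrees, less where a joint would pass 70% of its speed; a pose out of reach is approached as far as the arm can. A call with a gripper value outside its range is refused whole. The fingers move at their own pace and stop on an object; "squeeze" is the grip in N (left out, the last holds). Time passes only in rows, so rows that repeat a pose let the fingers close. It gives the time, the measured TCP pose, the force and the opening at its end, in the units of the state.
- arm.observe(): the state, without advancing time (a new reading comes with each control period).
- arm.get_image(name): name is "side" or "top" or "wrist"; returns (picture, depth): 420x560x3 uint8, red, green, blue; 420x560 float32, m along the optical axis (not along the pixel's ray), 0 where there is no reading.
- arm.get_calibration(name): a dict with "intrinsics" (3x3 intrinsics, pixels), "D" ([k1, k2, p1, p2, k3] as OpenCV has them; the pictures are not rectified), "rvec" (rotation vector, rad) and "tvec" (3), from world to camera coordinates, as OpenCV has them; the wrist camera has in their place "tool_from_camera" (4x4, takes a point from camera to tool coordinates, whose origin is the TCP and whose axes are the flange's). Camera axes: x right, y down, z forward; pixel columns grow to the right and rows downward; lengths in m; the calibration is good to about 2 mm. A picture is of the moment at which its call begins: read the wrist's pose just before it. get_calibration takes no time and is no camera call.
- arm.sign_off(): hands the job in, once; it reports no verdict.
The state is a dict: "clock": time; "joints": joint angles; "dq": joint speeds; "joint_efforts": joint torques, N m; "position": TCP position; "ee_rot": TCP orientation; "force": force on the tool from outside, world axes, zero at the start; "ft_torque": the same for the moment, N m; "width": opening from 0.0 (shut) to 1.0 (fully open).
Only numpy, scipy, OpenCV 4.12 (cv2) and the standard library are available. Lean on these libraries where they do the work, as an engineer would, in place of code of your own. Each camera call takes 0.05 s, during which the arm holds its last target. There are 200 camera calls.

TASK

Someone has left the empty rice cooker on. First, while it is still shut, push the red lever at its foot all the way across into the off notch (white dot); then press the blue button on the lid to free the catch, and hold the sprung lid back so that it does not fly open but rises gently until it stands fully open. Leave the things on the chopping board alone.

Things in the scene. Friction and masses are not known exactly. Their poses are not given: they have to be found in the camera images.
- cooker: White rice cooker fixed to the counter, 216 mm wide, 177 mm high shut. Origin: on the counter under its middle. Own axes: z up, +x to its back (hinge), -x to its front (lever, button), +y to the left of one who faces its front. Own x: foot ledge (8 mm high) from -152 mm; lower front -98 mm; above 85 mm the shell and lid rim overhang to -120 mm, so reach the lever leaning, hand away from the front.
- lever_tab (a point): Centre of the red tab at the end of the hanging lever on the cooker's lower front. The tab sticks out 37 mm (own x -137 to -100 mm), is 14 mm wide across and 24 mm high; its centre is 46 mm from the pivot. It is pushed sideways along the front (the cooker's own y).
- lever_pivot (a point): Pivot of the lever, on the cooker's lower front face, 72 mm above the counter. The lever swings about the cooker's own x axis.
- lever (a joint): Lever angle (rad). 0 = off notch (white dot; tab 22 mm to the cooker's own +y side of the pivot), 0.5 = warm (orange dot, straight down), 1.0 = cook (red dot, 22 mm to the own -y side). A spring plunger draws it into the nearest notch; about 2 N at the tab moves it on. End stops at 0 and 1.0. It starts in the warm or the cook notch.
- button_face (a point): Centre of the outer face of the blue push button on the sloping nose at the front of the lid; face 32 mm (up the slope) by 56 mm (across). Its outward normal (this point's own z axis) leans 35 degrees from vertical to the cooker's front when the lid is shut. The button rides on the lid and turns with it.
- button (a joint): Button travel (m) inward along its normal: 0 out, 0.008 fully in; pressing it home takes up to 5 N. The catch lets go from about 0.006. The freed lid then pushes a finger on the button outward with about 4 N, falling to about 1 N near fully open, so it comes up against the finger with the button still in; the finger can go with it round the hinge.
- lid (a joint): Lid angle (rad): 0 shut, 1.2 fully open against its stop. If nothing holds it back the freed lid springs open in about a third of a second, and the spring then keeps it open. Above 3.5 rad/s it counts as flying open; let go only near the end of its swing.
- lid_hinge (a point): Middle of the lid's hinge axis (along the cooker's own y) at the back of the cooker, 126 mm above the counter. The button face lies 213 mm in front of it and 38 mm above it when shut; opening lifts the front and carries it up and back round this axis.
- board: Bamboo chopping board, 380 x 250 x 18 mm, fixed on the counter beside the cooker (to its world -y side). Origin: middle of its underside, long side along its x.
- ramekin: White ramekin, 88 mm across, 48 mm high, with five capped fine-liners standing in it to 140 mm. Origin: middle of its underside. Leave alone.
- tape_dispenser: Clear tape dispenser with a spring clip, 95 x 24 x 63 mm. Origin: under its roll, on its underside. Leave alone.
- pen_tray: Matte black pen tray with two pens, 200 x 75 x 20 mm. Origin: middle of its underside. Leave alone.
- pine_block: Pine block, 90 x 62 x 45 mm. Origin: middle of its underside. Leave alone.

How it is judged:
On the way:
1. the lever is in the off notch while the lid is still shut (value of joint lever below 0.12 rad and value of joint lid below 0.05 rad), for 0.2 s.
At the end, for the whole second after the job is handed in: The lever is in the off notch (within 0.12 rad of 0) and the lid stands fully open (over 1.1 of its 1.2 rad) and at rest (value of joint lever below 0.12 rad and value of joint lid above 1.1 rad and velocity of joint lid between -0.1 and 0.1 rad/s); the robot touches nothing.
It fails at once if the lid flies open (faster than 3.5 rad/s) (velocity of joint lid above 3.5 rad/s).
It fails at once if a thing on the chopping board is moved more than 30 mm (distance of any of ramekin, tape_dispenser, pen_tray, pine_block from where it was at the start of the episode above 0.03 m).
It also fails if it takes over 64 s, if anything falls off the work surface, if the arm or the gripper's body presses on something with over 40 N, if the wrist force passes 120 N, or if a joint passes its speed limit or range.

## Working session

There is one attempt and no reset: what is moved stays moved. The work goes in short steps, Python scripts to look and compute and a tool call to move; the robot and the scene stay as the last step left them, time stands still between calls to the robot, and variables do not carry over. Pictures are saved under pics/ and viewed, about 8 in all and at most 12, crops included, and the job is handed in when it is done.

Besides the shell and the picture viewer there is one more tool, called after "Emit:" as name(argument=value, ...) on one line, values as JSON. carry_out: Moves the arm, as the interface text tells. Its arguments: {"type":"object","properties":{"plan":{"type":"array"},"squeeze":{"type":"number"}},"required":["plan"]}

```bash
mkdir -p pics; ls; cat > h.py <<'E'
import numpy as np, cv2
from cell import arm
def cam(n):
    c=arm.get_calibration(n); return c
def pts(n,dep,uv):
    """pixels (N,2)+depth -> world"""
    c=cam(n); K=np.array(c["intrinsics"]);D=np.array(c["D"])
    uv=np.asarray(uv,float).reshape(-1,1,2)
    p=cv2.undistortPoints(uv,K,D).reshape(-1,2)
    d=np.array([dep[int(v),int(u)] for u,v in uv.reshape(-1,2)])
    P=np.c_[p*d[:,None],d]
    R=cv2.Rodrigues(np.array(c["rvec"],float))[0]; t=np.array(c["tvec"],float).ravel()
    return (P-t)@R
def hsv(im): return cv2.cvtColor(im,cv2.COLOR_RGB2HSV)
E
python3 - <<'E'
from h import *
ims=[]
for n in("side","top"):
    im,d=arm.get_image(n); np.savez(f"{n}.npz",im=im,d=d); cv2.imwrite(f"pics/{n}0.png",im[...,::-1])
    c=cam(n); R=cv2.Rodrigues(np.array(c["rvec"],float))[0]; print(n,-R.T@np.array(c["tvec"]).ravel(), R[2])
print(arm.observe())
E
```

```text
pics
side [ 0.27922508 -0.88109329  0.8397131 ] [ 0.16033931  0.72455363 -0.6703084 ]
top [ 0.31910461 -0.11592651  0.9880248 ] [ 0.15835469  0.01210238 -0.98730812]
{'clock': 0.1, 'joints': array([-1.20963078,  0.43516814,  0.02496576,  1.57398928, -0.01157405,
        1.13402517, -0.07509145]), 'dq': array([-0.0018926 , -0.00214365,  0.00021226, -0.00328318,  0.00267459,
       -0.00026564,  0.00117702]), 'joint_efforts': array([ 3.52678246e-03, -6.69128251e+01,  9.87929665e-01, -3.15147436e+01,
       -6.05868339e-02,  3.72576539e-02,  3.35750065e-05]), 'position': array([0.27945284, 0.55863502, 0.2915206 ]), 'ee_rot': array([-7.21993288e-01, -3.05731523e+00,  2.25222829e-03]), 'force': array([-0.47193484,  0.94875863, -0.16951869]), 'ft_torque': array([-0.04383948, -0.015399  ,  0.0281292 ]), 'width': 0.9993368296837318}
```

View pics/side0.png

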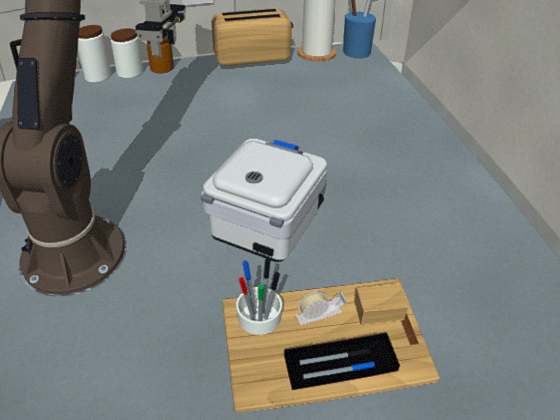

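View pics/top0.png

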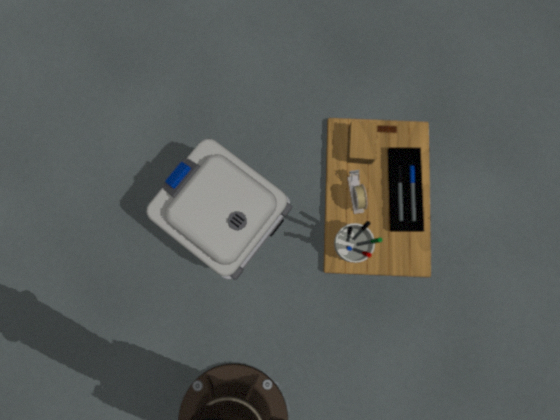

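The cooker faces away from the base. The blue button is at about (178,176) in the top view and (286,145) in the side view, so its front points to world +x,+y and the lever is hidden. The board is at about (378,198) in the top view.

```bash
python3 - <<'E'
from h import *
z=np.load("top.npz"); im,d=z["im"],z["d"]; H=hsv(im)
m=cv2.inRange(H,(100,150,60),(130,255,255)); m[:, 300:]=0
v,u=np.nonzero(m); P=pts("top",d,np.c_[u,v]); P=P[P[:,2]>.1]
print("button n",len(P),"median",np.median(P,0), P.min(0),P.max(0))
# mid: minAreaRect centre and long side
r=cv2.minAreaRect((P[:,:2]*1000).astype(np.float32)); print(r, cv2.boxPoints(r))
vv,uu=np.mgrid[100:300,130:320]; Q=pts("top",d,np.c_[uu.ravel(),vv.ravel()])
S=Q[(Q[:,2]>.08)&(Q[:,2]<.2)]
r=cv2.minAreaRect((S[:,:2]*1000).astype(np.float32)); print("shell",r); print(cv2.boxPoints(r), S[:,2].max())
A=P-P.mean(0); n=np.linalg.svd(A)[2][2]; print("normal",n)
E
```

```text
button n 326 median [0.52846194 0.09120556 0.16781998] [0.50241984 0.06583702 0.15389703] [0.55691219 0.11752193 0.17664538]
((530.0472412109375, 93.15298461914062), (31.064943313598633, 54.295589447021484), 51.66826248168945) [[499.11816  97.80624]
 [541.7095   64.13137]
 [560.9763   88.49973]
 [518.385   122.1746 ]]
shell ((464.72222900390625, 12.696060180664062), (245.56715393066406, 216.7460174560547), 50.82795333862305)
[[ 303.14935   -14.038315]
 [ 471.1823   -150.94618 ]
 [ 626.2951     39.430435]
 [ 458.26215   176.3383  ]] 0.18157626771591226
normal [-0.27250022 -0.32237737 -0.90654093]
```

```bash
python3 - <<'E'
from h import *
print([a for a in dir(arm) if a[0]!='_'], arm.tip_reach)
print(np.array(arm.get_calibration("wrist")["tool_from_camera"]).round(3))
im,d=arm.get_image("wrist"); cv2.imwrite("pics/w0.png",im[...,::-1])
E
```

```text
['PlanningError', 'get_calibration', 'get_image', 'observe', 'sign_off', 'tip_reach'] 0.0655
[[ 0.001 -0.953 -0.302  0.082]
 [ 1.     0.001  0.    -0.   ]
 [ 0.    -0.302  0.953 -0.092]
 [ 0.     0.     0.     1.   ]]
```

Emit:
carry_out(plan=[[0, 0, 5, 0, 0], [0, 0, 10, 0, 0], [0, 0, 15, 0, 0], [0, 0, 20, 0, 0], [0, 0, 25, 0, 0], [0, 0, 30, 0, 0], [0, 0, 35, 0, 0], [0, 0, 40, 0, 0], [0, 0, 45, 0, 0], [0, 0, 50, 0, 0]])

```text
clock: 1.15
position: [0.2591, 0.5261, 0.72]
ee_rot: [0.73, 3.039, 0.19]
force: [-1.4, 1.6, -0.4]
width: 0.178
```

```bash
python3 - <<'E'
from h import *
s=arm.observe(); print(s["clock"],s["joints"].round(3),s["position"].round(4)); print(cv2.Rodrigues(s["ee_rot"])[0].round(3))
E
```

```text
1.15 [-1.525  0.351  0.664  0.726 -0.281  2.002  0.06 ] [0.2591 0.5261 0.72  ]
[[-0.891  0.452  0.038]
 [ 0.453  0.884  0.115]
 [ 0.018  0.12  -0.993]]
```

Emit:
carry_out(plan=[[0, 0, -4, 0.14, 0], [0, 0, -8, 0.28, 0], [0, 0, -12, 0.42, 0], [0, 0, -15, 0.56, 0], [0, 0, -15, 0.7, 0], [0, 0, -15, 0.84, 0], [0, 0, -15, 0.98, 0], [0, 0, -15, 1.12, 0], [0, 0, -15, 1.26, 0], [0, 0, -12, 1.4, 0], [0, 0, -8, 1.57, 0], [0, 0, -4, 1.57, 0], [0, 0, 0, 1.57, 0], [0, 0, 5, 1.57, 0], [0, 0, 10, 1.57, 0], [0, 0, 15, 1.57, 0], [0, 0, 20, 1.57, 0]])

```text
clock: 2.85
position: [0.2302, 0.4905, 0.7046]
ee_rot: [1.612, -2.648, -0.198]
force: [0.1, -1.3, 0.2]
width: 0.003
```

```bash
cat > st.py <<'E'
from h import *
s=arm.observe(); print(s["clock"],s["joints"].round(3),s["position"].round(4),s["force"].round(1)); R=cv2.Rodrigues(s["ee_rot"])[0]; print(R.round(3)); print("tip",(s["position"]+R[:,2]*arm.tip_reach).round(4),"tilt",np.degrees(np.arccos(-R[2,2])))
E
python3 st.py
```

```text
2.85 [-1.148  0.271 -0.022  0.82  -0.13   2.002  1.439] [0.2302 0.4905 0.7046] [ 0.1 -1.3  0.2]
[[-0.461 -0.882 -0.096]
 [-0.887  0.453  0.09 ]
 [-0.036  0.127 -0.991]]
tip [0.2239 0.4964 0.6397] tilt 7.569756263807774
```

Emit:
carry_out(plan=[[0, 0, 10, 0, 0], [0, 0, 20, 0, 0], [0, 0, 30, 0, 0], [0, 0, 40, 0, 0], [0, 0, 50, 0, 0], [0, 0, 50, 0, 0]])

```text
clock: 3.45
position: [0.1929, 0.4518, 0.7416]
ee_rot: [-1.62, 2.671, 0.259]
force: [0.9, 0.9, 0.5]
width: 0.004
```

```bash
python3 st.py
```

```text
3.45 [-1.152  0.17  -0.065  0.859 -0.125  2.002  1.387] [0.1929 0.4518 0.7416] [0.9 0.9 0.5]
[[-0.466 -0.881 -0.079]
 [-0.88   0.452  0.144]
 [-0.091  0.137 -0.986]]
tip [0.1877 0.4612 0.677 ] tilt 9.471168695437443
```

Emit:
carry_out(plan=[[8, 18, 20, 0, 0], [16, 36, 40, 0, 0], [16, 36, 40, 0, 0], [16, 36, 40, 0, 0], [16, 36, 40, 0, 0]])

```text
clock: 3.95
position: [0.2221, 0.5466, 0.7385]
ee_rot: [-1.593, 2.636, 0.309]
force: [0.0, 0.7, 0.2]
width: 0.002
```

```bash
python3 st.py
```

```text
3.95 [-1.23   0.342  0.045  0.635 -0.161  2.002  1.389] [0.2221 0.5466 0.7385] [0.  0.7 0.2]
[[-0.47  -0.881 -0.064]
 [-0.871  0.451  0.193]
 [-0.142  0.146 -0.979]]
tip [0.2179 0.5593 0.6744] tilt 11.755147323950894
```

Emit:
carry_out(plan=[[8, 18, 20, 0, 0], [16, 36, 40, 0, 0], [16, 36, 40, 0, 0], [16, 36, 40, 0, 0], [16, 36, 40, 0, 0]])

```text
clock: 4.45
position: [0.2419, 0.6126, 0.7319]
ee_rot: [-1.566, 2.601, 0.358]
force: [-0.5, 0.3, -0.2]
width: 0.007
```

```bash
python3 st.py
```

```text
4.45 [-1.251  0.471  0.112  0.456 -0.213  2.002  1.388] [0.2419 0.6126 0.7319] [-0.5  0.3 -0.2]
[[-0.472 -0.88  -0.048]
 [-0.86   0.449  0.242]
 [-0.192  0.156 -0.969]]
tip [0.2387 0.6285 0.6684] tilt 14.303594244094556
```

Emit:
carry_out(plan=[[8, 18, 30, 0, 0], [16, 36, 60, 0, 0], [16, 36, 60, 0, 0], [16, 36, 60, 0, 0]])

```text
clock: 4.85
position: [0.2435, 0.6303, 0.7457]
ee_rot: [-1.538, 2.564, 0.407]
force: [0.1, -0.8, -0.7]
width: 0.005
```

Emit:
carry_out(plan=[[0, 0, 30, 0, 0], [0, 0, 60, 0, 0], [0, 0, 60, 0, 0], [0, 0, 60, 0, 0]])

```text
clock: 5.25
position: [0.2122, 0.5725, 0.7985]
ee_rot: [-1.511, 2.528, 0.455]
force: [-0.4, -0.3, -0.3]
width: 0.003
```

Emit:
carry_out(plan=[[0, 0, 30, 0, 0], [0, 0, 60, 0, 0], [0, 0, 60, 0, 0], [0, 0, 60, 0, 0]])

```text
clock: 5.65
position: [0.1855, 0.5268, 0.8388]
ee_rot: [-1.484, 2.489, 0.506]
force: [-0.0, 0.9, 0.4]
width: 0.006
```

```bash
python3 st.py
```

```text
5.65 [-1.319  0.274  0.129  0.486 -0.197  2.002  1.327] [0.1855 0.5268 0.8388] [-0.   0.9  0.4]
[[-0.476 -0.879 -0.004]
 [-0.811  0.438  0.388]
 [-0.34   0.188 -0.922]]
tip [0.1852 0.5522 0.7785] tilt 22.8415904326724
```

Emit:
carry_out(plan=[[0, 0, -4, 0.14, 0], [0, 0, -4, 0.28, 0], [0, 0, -4, 0.42, 0], [0, 0, -4, 0.56, 0], [0, 0, 0, 0.7, 0], [0, 0, 20, 0.7, 0], [0, 0, 60, 0.7, 0], [0, 0, 60, 0.7, 0]])

```text
clock: 6.45
position: [0.1476, 0.4967, 0.8214]
ee_rot: [-2.29, 1.877, 0.64]
force: [0.8, -0.4, 0.4]
width: 0.002
```

Emit:
carry_out(plan=[[4, 9, 30, 0, 0], [8, 18, 60, 0, 0], [8, 18, 60, 0, 0], [8, 18, 60, 0, 0]])

```text
clock: 6.85
position: [0.132, 0.5135, 0.8451]
ee_rot: [-2.243, 1.853, 0.681]
force: [0.3, -0.8, -0.6]
width: 0.003
```

Emit:
carry_out(plan=[[4, 9, 30, 0, 0], [8, 18, 60, 0, 0], [8, 18, 60, 0, 0], [8, 18, 60, 0, 0]])

```text
clock: 7.25
position: [0.1188, 0.5252, 0.8677]
ee_rot: [-2.197, 1.828, 0.722]
force: [-0.3, -0.1, 0.6]
width: 0.003
```

```bash
python3 st.py
```

```text
7.25 [-1.076  0.291 -0.394  0.425 -0.217  2.002  1.759] [0.1188 0.5252 0.8677] [-0.3 -0.1  0.6]
[[ 0.12  -0.963 -0.242]
 [-0.868 -0.22   0.444]
 [-0.481  0.157 -0.862]]
tip [0.1029 0.5543 0.8112] tilt 30.414831022856784
```

Emit:
carry_out(plan=[[0, 9, 30, 0, 0], [0, 18, 60, 0, 0], [0, 18, 60, 0, 0], [0, 18, 60, 0, 0]])

```text
clock: 7.65
position: [0.0873, 0.5342, 0.8929]
ee_rot: [-2.154, 1.803, 0.764]
force: [-0.6, -0.2, -0.2]
width: 0.004
```

Emit:
carry_out(plan=[[2, 0, -3, -0.14, 0], [4, 0, -6, -0.28, 0], [6, 0, -9, -0.42, 0], [8, 0, -12, -0.56, 0], [10, -1, -15, -0.7, 0], [12, -1, -18, -0.84, 0], [14, -1, -21, -0.98, 0], [16, -2, -24, -1.12, 0], [18, -2, -27, -1.26, 0], [20, -3, -30, -1.4, 0], [22, -3, -30, -1.54, 0], [24, -4, -30, -1.68, 0], [26, -4, -30, -1.82, 0], [28, -5, -30, -1.96, 0], [30, -5, -30, -2.1, 0], [30, -5, -30, -2.1, 0], [30, -5, -30, -2.1, 0]])

```text
clock: 9.35
position: [0.387, 0.4847, 0.5918]
ee_rot: [0.446, 2.528, 0.078]
force: [-0.4, -0.3, -0.4]
width: 0.005
```

```bash
python3 st.py
```

```text
9.35 [-1.152  0.214 -0.13   1.287  0.59   1.511 -0.052] [0.387  0.4847 0.5918] [-0.4 -0.3 -0.4]
[[-0.784  0.298  0.544]
 [ 0.331  0.943 -0.039]
 [-0.525  0.149 -0.838]]
tip [0.4226 0.4821 0.5369] tilt 33.05214746970948
```

Emit:
carry_out(plan=[[2, -2, 0, -0.14, 0], [4, -4, 0, -0.28, 0], [6, -6, -2, -0.42, 0], [8, -8, -4, -0.56, 0], [10, -10, -6, -0.7, 0], [12, -12, -8, -0.84, 0], [14, -14, -10, -0.98, 0], [16, -16, -13, -1.12, 0], [18, -18, -16, -1.26, 0], [20, -20, -19, -1.4, 0], [22, -22, -23, -1.54, 0], [24, -24, -27, -1.68, 0], [25, -25, -31, -1.82, 0], [25, -25, -34, -1.95, 0], [25, -25, -36, -1.95, 0], [25, -25, -36, -1.95, 0], [25, -25, -36, -1.95, 0]])

```text
clock: 11.05
position: [0.6365, 0.2354, 0.2327]
ee_rot: [2.468, 1.11, -0.613]
force: [0.2, 1.2, 0.9]
width: 0.005
```

```bash
python3 st.py; python3 - <<'E'
from h import *
im,d=arm.get_image("wrist"); np.savez("w1.npz",im=im,d=d); cv2.imwrite("pics/w1.png",im[...,::-1])
E
```

```text
11.05 [-0.702  0.834  0.289  1.156  0.131  1.637 -1.202] [0.6365 0.2354 0.2327] [0.2 1.2 0.9]
[[ 0.596  0.767 -0.237]
 [ 0.609 -0.624 -0.49 ]
 [-0.524  0.148 -0.839]]
tip [0.621  0.2033 0.1777] tilt 32.972430310140105
```

View pics/w1.png

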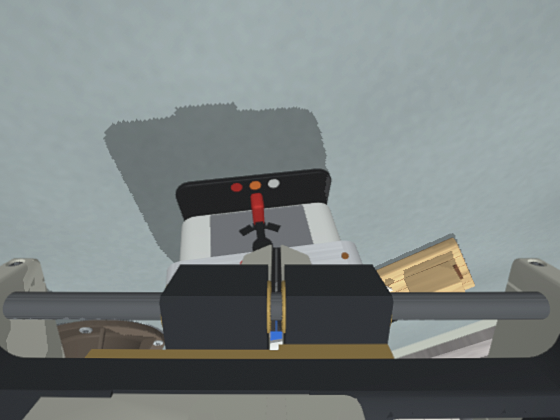

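The lever is in the warm notch: the red tab is at (257,205), below the orange dot (255,185). The white dot is at (274,183), towards image right, which is the cooker's +y.

```bash
cat >> h.py <<'E'
def wpts(s,dep,uv):
    c=arm.get_calibration("wrist"); T=np.array(c["tool_from_camera"]); K=np.array(c["intrinsics"]);D=np.array(c["D"])
    uv=np.asarray(uv,float).reshape(-1,1,2); p=cv2.undistortPoints(uv,K,D).reshape(-1,2)
    d=np.array([dep[int(v),int(u)] for u,v in uv.reshape(-1,2)])
    P=np.c_[p*d[:,None],d]@T[:3,:3].T+T[:3,3]
    return P@cv2.Rodrigues(s["ee_rot"])[0].T+s["position"]
f=np.array([.627,.779,0]); l=np.array([.779,-.627,0]); O=np.array([.4665,.0149,0])
def own(P): Q=np.atleast_2d(P)-O; return np.c_[-(Q@f),Q@l,Q[:,2]]*1000
E
python3 - <<'E'
from h import *
s=arm.observe(); z=np.load("w1.npz"); im,d=z["im"],z["d"]; H=hsv(im)
for nm,lo,hi,box in(("red",(0,150,80),(8,255,255),(190,180,270,225)),("red2",(172,150,80),(180,255,255),(190,180,270,225)),("or",(9,150,100),(22,255,255),(240,175,270,195)),("wh",(0,0,150),(180,40,255),(265,177,283,190))):
    m=cv2.inRange(H,lo,hi); k=np.zeros_like(m); k[box[1]:box[3],box[0]:box[2]]=1; v,u=np.nonzero(m*k)
    if len(u)==0: print(nm,0);continue
    P=own(wpts(s,d,np.c_[u,v])); print(nm,len(u),u.mean(),v.mean(),np.median(P,0).round(1),np.percentile(P,3,axis=0).round(1),np.percentile(P,97,axis=0).round(1))
# foot ledge front edge: black row
m=cv2.inRange(H,(0,0,0),(180,255,60)); 
L=[]
for u in range(190,325,5):
    v=np.nonzero(m[160:220,u])[0]
    if len(v): L.append((u,160+v[0]+2))
Q=own(wpts(s,d,L)); print(np.c_[L,Q].round(0)[::3])
E
```

```text
red 414 253.0 203.0 [-131.7    0.4   32.6] [-142.7  -23.6    7.9] [-106.2    8.4   38.5]
red2 1 262.0 196.0 [-116.6   10.4    7.8] [-116.6   10.4    7.8] [-116.6   10.4    7.8]
or 81 254.91358024691357 184.92592592592592 [-138.3    2.5    8.6] [-144.2   -3.2    7.7] [-131.2    8.3    9.6]
wh 63 273.0 183.0 [-138.3   24.3    8.8] [-143.6   19.2    7.9] [-133.1   29.4    9.8]
[[ 190.  184. -148.  -71.    6.]
 [ 205.  182. -148.  -54.    6.]
 [ 220.  181. -149.  -37.    7.]
 [ 235.  179. -148.  -20.    6.]
 [ 250.  178. -148.   -2.    7.]
 [ 265.  176. -149.   15.    6.]
 [ 280.  175. -148.   33.    7.]
 [ 295.  173. -149.   51.    7.]
 [ 310.  172. -148.   69.    7.]]
```

Emit:
carry_out(plan=[[-3, -1, -2, 0, 0], [-6.5, -1.7, -5.8, 0, 0], [-7.5, -2.9, -8.5, 0, 0], [-8.5, -4.2, -11, 0, 0], [-9.5, -5.4, -13.3, 0, 0], [-10.5, -6.6, -15.6, 0, 0], [-10.5, -6.6, -15.6, 0, 0], [-10.5, -6.6, -15.6, 0, 0]])

```text
clock: 11.9
position: [0.5328, 0.1707, 0.0793]
ee_rot: [2.469, 1.111, -0.608]
force: [0.6, 0.2, 0.5]
width: 0.005
```

```bash
cat >> st.py <<'E'
print("own tip",own(s["position"]+R[:,2]*arm.tip_reach).round(1))
E
python3 st.py; python3 - <<'E'
from h import *
im,d=arm.get_image("wrist"); np.savez("w2.npz",im=im,d=d); cv2.imwrite("pics/w2.png",im[...,::-1])
E
```

```text
11.9 [-0.727  0.817  0.26   1.642  0.145  1.179 -1.314] [0.5328 0.1707 0.0793] [0.6 0.2 0.5]
[[ 0.597  0.767 -0.233]
 [ 0.61  -0.624 -0.488]
 [-0.52   0.149 -0.841]]
tip [0.5175 0.1387 0.0242] tilt 32.77544222380603
own tip [[-128.4  -37.9   24.2]]
```

View pics/w2.png

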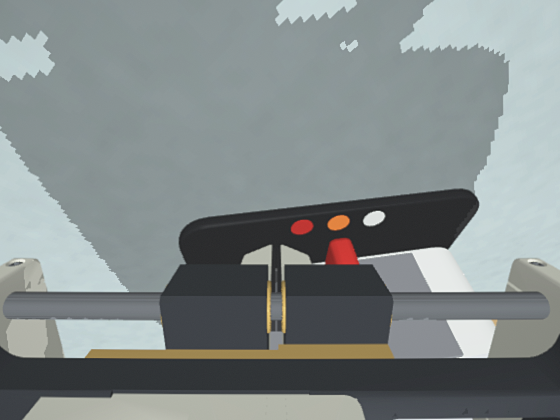

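Closed fingertips are at (276,250), left of the red tab at (342,255), and clear. Pushing towards the white dot at (374,218).

Emit:
carry_out(plan=[[0.4, -0.3, 0, 0, 0], [0.8, -0.6, 0, 0, 0], [1.2, -0.9, 0, 0, 0], [1.5, -1.2, 0, 0, 0], [1.8, -1.5, 0, 0, 0], [2.1, -1.7, 0, 0, 0], [2.4, -1.9, 0, 0, 0], [2.65, -2.1, 0, 0, 0], [2.65, -2.1, 0, 0, 0]])

```text
clock: 12.85
position: [0.5603, 0.1492, 0.0796]
ee_rot: [2.469, 1.11, -0.606]
force: [-0.5, -0.2, 0.4]
width: 0.003
```

```bash
python3 st.py; python3 - <<'E'
from h import *
im,d=arm.get_image("wrist"); np.savez("w3.npz",im=im,d=d); cv2.imwrite("pics/w3.png",im[150:330,200:500,::-1])
E
```

```text
12.85 [-0.683  0.835  0.27   1.599  0.157  1.188 -1.272] [0.5603 0.1492 0.0796] [-0.5 -0.2  0.4]
[[ 0.598  0.767 -0.232]
 [ 0.61  -0.624 -0.489]
 [-0.52   0.151 -0.841]]
tip [0.5451 0.1172 0.0245] tilt 32.750148694968566
own tip [[-128.9   -2.9   24.5]]
```

View pics/w3.png

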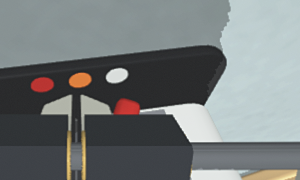

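The tab, at crop (127,105), now sits below the white dot (117,75). I'll push a little further to confirm the end stop by force.

Emit:
carry_out(plan=[[0.2, -0.2, 0, 0, 0], [0.4, -0.3, 0, 0, 0], [0.5, -0.4, 0, 0, 0], [0.5, -0.4, 0, 0, 0]])

```text
clock: 13.3
position: [0.5629, 0.147, 0.0791]
ee_rot: [2.471, 1.112, -0.611]
force: [-7.8, 6.5, 2.9]
width: 0.004
```

```bash
python3 st.py
```

```text
13.3 [-0.675  0.839  0.269  1.593  0.156  1.192 -1.264] [0.5629 0.147  0.0791] [-7.8  6.5  2.9]
[[ 0.596  0.767 -0.236]
 [ 0.611 -0.624 -0.487]
 [-0.521  0.146 -0.841]]
tip [0.5475 0.1151 0.024 ] tilt 32.77452512575601
own tip [[-128.8    0.3   24. ]]
```

About 10 N against the end stop. I'll back off, rise, and look.

Emit:
carry_out(plan=[[-0.8, 0.6, 0, 0, 0], [-1.6, 1.3, 0, 0, 0], [-1.6, 1.3, 0, 0, 0], [0.5, 3.7, 4, 0, 0], [2.5, 6.3, 8, 0, 0], [5, 9.3, 12, 0, 0], [7, 9, 15, 0, 0], [8, 8, 17, 0, 0], [8, 8, 17, 0, 0]])

```text
clock: 14.2
position: [0.6457, 0.2249, 0.2526]
ee_rot: [2.473, 1.107, -0.603]
force: [0.2, -1.5, -0.8]
width: 0.002
```

```bash
python3 st.py; python3 - <<'E'
from h import *
s=arm.observe();im,d=arm.get_image("wrist"); np.savez("w4.npz",im=im,d=d); cv2.imwrite("pics/w4.png",im[...,::-1])
H=hsv(im)
m=cv2.inRange(H,(0,150,80),(8,255,255)); v,u=np.nonzero(m)
P=own(wpts(s,d,np.c_[u,v])); k=(P[:,2]>15)&(P[:,2]<60)&(abs(P[:,1])<60); print(k.sum(),u[k].mean(),v[k].mean(),np.median(P[k],0).round(1))
E
```

```text
14.2 [-0.687  0.821  0.296  1.129  0.137  1.662 -1.18 ] [0.6457 0.2249 0.2526] [ 0.2 -1.5 -0.8]
[[ 0.601  0.765 -0.232]
 [ 0.609 -0.626 -0.487]
 [-0.517  0.152 -0.842]]
tip [0.6305 0.1931 0.1974] tilt 32.60839957009263
own tip [[-241.6   16.1  197.4]]
369 262.449864498645 198.39837398373984 [-125.8   23.7   39. ]
```

View pics/w4.png

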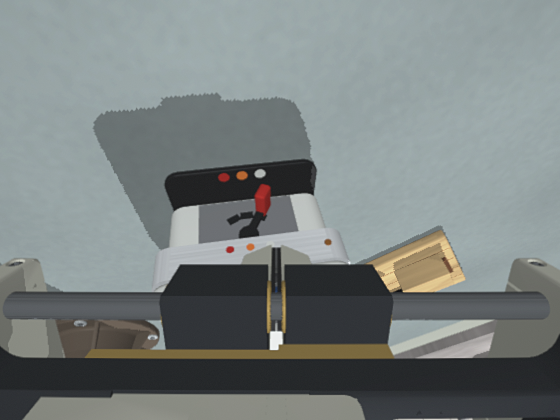

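The lever is off: its tab is at (262,198), by the white dot (260,174), with own y +23.7 mm and the lid shut. Next I'll compute the button press and the arc.

```bash
cat > arc.py <<'E'
from h import *
from scipy.spatial.transform import Rotation as Ro
Hg=np.array([-.1006+.213,0,.126]); B0=np.array([-.1006,-.004,.1645])   # own frame
a,hw=.008,.012
s=arm.observe(); R=cv2.Rodrigues(s["ee_rot"])[0]; tip=s["position"]+R[:,2]*arm.tip_reach
M=np.c_[-f,l,[0,0,1]]
def tipat(th,dep):  # tip centre (world) for lid angle th, depth dep along the button normal
    n=np.array([-np.sin(np.radians(35)),0,np.cos(np.radians(35))])
    q=Ro.from_rotvec([0,th,0])   # +y turn: front (-x) goes up
    C=Hg+q.apply(B0-n*dep-Hg)
    return O+M@C-(a*R[:,0]-hw*R[:,1])
def delta(th,dep): return ((tipat(th,dep)-tip)*100).round(2)
E
python3 - <<'E'
from arc import *
for th,dp in((0,-.06),(0,-.015),(0,0),(0,.008),(.3,.008),(1.1,.007)): print(th,dp,delta(th,dp), tipat(th,dp).round(3))
E
```

```text
0 -0.06 [-7.64 -8.37  2.43] [0.552 0.11  0.22 ]
0 -0.015 [ -9.26 -10.38  -1.25] [0.536 0.09  0.183]
0 0 [ -9.79 -11.05  -2.48] [0.531 0.083 0.17 ]
0 0.008 [-10.08 -11.41  -3.14] [0.528 0.08  0.164]
0.3 0.008 [-11.26 -12.87   2.88] [0.516 0.065 0.224]
1.1 0.007 [-19.04 -22.54  13.78] [ 0.438 -0.031  0.333]
```

Emit:
carry_out(plan=[[-2, -2, 2.4, 0, 0], [-4.5, -5, 2.4, 0, 0], [-7.6, -8.4, 2.4, 0, 0], [-8.2, -9, 1.2, 0, 0], [-8.8, -9.7, 0, 0, 0], [-9.3, -10.4, -1.2, 0, 0], [-9.3, -10.4, -1.2, 0, 0], [-9.3, -10.4, -1.2, 0, 0]])

```text
clock: 15.05
position: [0.5506, 0.1221, 0.2379]
ee_rot: [2.472, 1.109, -0.609]
force: [-0.1, 0.3, -0.4]
width: 0.001
```

```bash
python3 st.py; python3 - <<'E'
from arc import *
for dp in(-.015,-.005,0,.004,.008): print(dp,delta(0,dp))
im,d=arm.get_image("side"); c=im[80:240,180:400]; cv2.imwrite("pics/s5.png",cv2.resize(c,None,fx=3,fy=3)[...,::-1])
E
```

```text
15.05 [-0.677  0.62   0.299  1.562  0.199  1.423 -1.193] [0.5506 0.1221 0.2379] [-0.1  0.3 -0.4]
[[ 0.598  0.766 -0.235]
 [ 0.61  -0.625 -0.487]
 [-0.52   0.148 -0.841]]
tip [0.5352 0.0902 0.1828] tilt 32.743754244290066
own tip [[-101.7    6.3  182.8]]
-0.015 [ 0.11 -0.01 -0.01]
-0.005 [-0.25 -0.46 -0.83]
0 [-0.43 -0.68 -1.24]
0.004 [-0.58 -0.86 -1.56]
0.008 [-0.72 -1.04 -1.89]
```

View pics/s5.png

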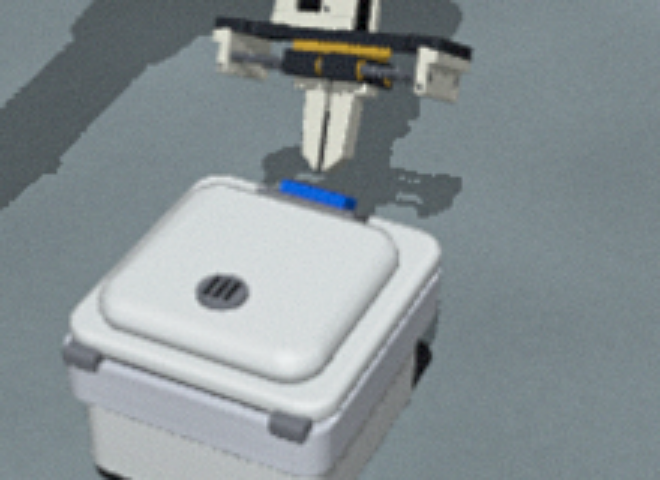

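The pointed fingertips, at (322,172), are right over the blue button (320,193). I'll press gently first to find contact.

Emit:
carry_out(plan=[[-0.25, -0.45, -0.9, 0, 0], [-0.4, -0.65, -1.3, 0, 0], [-0.5, -0.75, -1.5, 0, 0], [-0.58, -0.86, -1.7, 0, 0], [-0.58, -0.86, -1.7, 0, 0]])

```text
clock: 15.6
position: [0.545, 0.1134, 0.2213]
ee_rot: [2.472, 1.109, -0.609]
force: [-1.0, 0.5, 3.2]
width: 0.007
```

```bash
sed -i 's/B0=np.array(\[-.1006,-.004/B0=np.array([-.1006,.003/; s/hw=.008,.012/hw=.008,.003/' arc.py; python3 st.py; python3 - <<'E'
from arc import *
for dp in(-.005,0,.004,.006,.008,.01): print(dp,delta(0,dp))
E
```

```text
15.6 [-0.671  0.625  0.298  1.602  0.202  1.378 -1.199] [0.545  0.1134 0.2213] [-1.   0.5  3.2]
[[ 0.598  0.766 -0.235]
 [ 0.609 -0.626 -0.487]
 [-0.52   0.148 -0.841]]
tip [0.5297 0.0815 0.1662] tilt 32.736433214446755
own tip [[-91.5   7.4 166.2]]
-0.005 [0.16 0.54 0.7 ]
0 [-0.02  0.31  0.29]
0.004 [-0.17  0.13 -0.04]
0.006 [-0.24  0.05 -0.2 ]
0.008 [-0.31 -0.04 -0.37]
0.01 [-0.38 -0.13 -0.53]
```

Emit:
carry_out(plan=[[-0.15, 0, -0.2, 0, 0], [-0.3, -0.1, -0.45, 0, 0], [-0.35, -0.12, -0.5, 0, 0], [-0.35, -0.12, -0.5, 0, 0]])

```text
clock: 16.0
position: [0.5441, 0.1134, 0.2176]
ee_rot: [2.472, 1.111, -0.599]
force: [8.2, 4.2, 9.7]
width: 0.005
```

```bash
python3 st.py; python3 - <<'E'
from arc import *
for dp in(.004,.008): print(dp,delta(0,dp))
n=O*0+.574*f+[0,0,.819]; print("force along n",s["force"]@n)
print([list(delta(t,.008)) for t in np.arange(0.03,.61,.03)])
E
```

```text
16.0 [-0.672  0.623  0.297  1.612  0.203  1.362 -1.204] [0.5441 0.1134 0.2176] [8.2 4.2 9.7]
[[ 0.6    0.766 -0.228]
 [ 0.612 -0.624 -0.486]
 [-0.515  0.152 -0.844]]
tip [0.5291 0.0816 0.1624] tilt 32.452030557673076
own tip [[-91.2   7.  162.4]]
0.004 [-0.12  0.13  0.34]
0.008 [-0.26 -0.05  0.02]
force along n 12.77435787393019
[[np.float64(-0.33), np.float64(-0.13), np.float64(0.64)], [np.float64(-0.4), np.float64(-0.23), np.float64(1.26)], [np.float64(-0.49), np.float64(-0.34), np.float64(1.88)], [np.float64(-0.59), np.float64(-0.47), np.float64(2.49)], [np.float64(-0.71), np.float64(-0.61), np.float64(3.09)], [np.float64(-0.83), np.float64(-0.76), np.float64(3.69)], [np.float64(-0.97), np.float64(-0.93), np.float64(4.29)], [np.float64(-1.11), np.float64(-1.11), np.float64(4.88)], [np.float64(-1.27), np.float64(-1.3), np.float64(5.46)], [np.float64(-1.44), np.float64(-1.51), np.float64(6.03)], [np.float64(-1.61), np.float64(-1.73), np.float64(6.6)], [np.float64(-1.8), np.float64(-1.97), np.float64(7.15)], [np.float64(-2.0), np.float64(-2.22), np.float64(7.7)], [np.float64(-2.21), np.float64(-2.48), np.float64(8.24)], [np.float64(-2.43), np.float64(-2.75), np.float64(8.76)], [np.float64(-2.66), np.float64(-3.04), np.float64(9.28)], [np.float64(-2.9), np.float64(-3.33), np.float64(9.78)], [np.float64(-3.15), np.float64(-3.64), np.float64(10.28)], [np.float64(-3.41), np.float64(-3.96), np.float64(10.76)], [np.float64(-3.67), np.float64(-4.29), np.float64(11.23)]]
```

The button is home (13 N along its normal). Now I'll let the lid rise slowly on the finger.

Emit:
carry_out(plan=[[-0.03, -0.04, 0.3, 0, 0], [-0.07, -0.08, 0.62, 0, 0], [-0.1, -0.13, 0.93, 0, 0], [-0.14, -0.18, 1.24, 0, 0], [-0.23, -0.29, 1.86, 0, 0], [-0.33, -0.42, 2.47, 0, 0], [-0.45, -0.56, 3.07, 0, 0], [-0.57, -0.71, 3.67, 0, 0], [-0.71, -0.88, 4.27, 0, 0], [-0.85, -1.06, 4.86, 0, 0], [-1.0, -1.25, 5.44, 0, 0], [-1.18, -1.46, 6.0, 0, 0]])

```text
clock: 17.2
position: [0.5321, 0.0986, 0.2781]
ee_rot: [2.472, 1.111, -0.599]
force: [1.4, 0.8, 2.0]
width: 0.002
```

```bash
python3 st.py; python3 - <<'E'
from arc import *
print([ [round(t,2)]+list(map(float,delta(t,.008))) for t in np.arange(0.24,.88,.06)])
im,d=arm.get_image("side"); c=im[80:240,180:400]; cv2.imwrite("pics/s6.png",cv2.resize(c,None,fx=3,fy=3)[...,::-1])
E
```

```text
17.2 [-0.675  0.536  0.311  1.6    0.223  1.453 -1.172] [0.5321 0.0986 0.2781] [1.4 0.8 2. ]
[[ 0.6    0.766 -0.228]
 [ 0.612 -0.624 -0.486]
 [-0.515  0.152 -0.844]]
tip [0.5171 0.0668 0.2228] tilt 32.45638360808538
own tip [[-72.2   6.9 222.8]]
[[np.float64(0.24), 0.09, 0.37, -1.17], [np.float64(0.3), -0.24, -0.04, -0.01], [np.float64(0.36), -0.6, -0.49, 1.11], [np.float64(0.42), -1.01, -1.0, 2.19], [np.float64(0.48), -1.46, -1.56, 3.23], [np.float64(0.54), -1.95, -2.16, 4.23], [np.float64(0.6), -2.47, -2.82, 5.18], [np.float64(0.66), -3.03, -3.51, 6.08], [np.float64(0.72), -3.62, -4.25, 6.92], [np.float64(0.78), -4.25, -5.02, 7.7], [np.float64(0.84), -4.9, -5.83, 8.43]]
```

View pics/s6.png

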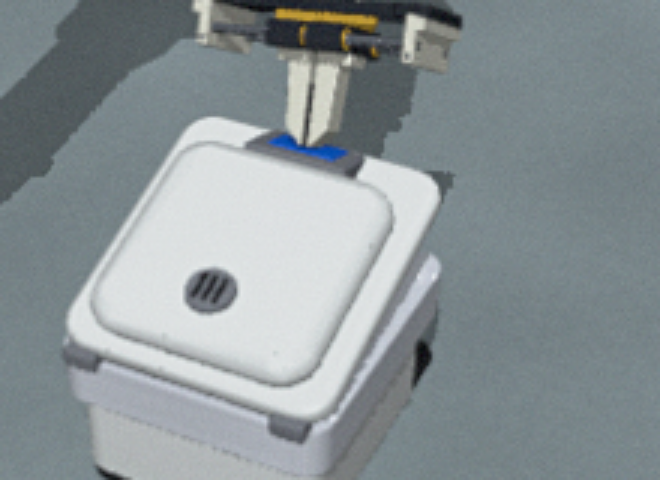

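The lid is rising with the fingertip at (308,145) on the blue button, with about 2.5 N on it. Continuing the arc.

Emit:
carry_out(plan=[[-0.18, -0.22, 0.56, 0, 0], [-0.37, -0.45, 1.12, 0, 0], [-0.57, -0.7, 1.66, 0, 0], [-0.78, -0.96, 2.2, 0, 0], [-1.0, -1.23, 2.72, 0, 0], [-1.23, -1.52, 3.24, 0, 0], [-1.47, -1.82, 3.74, 0, 0], [-1.72, -2.12, 4.24, 0, 0], [-1.98, -2.45, 4.72, 0, 0], [-2.24, -2.78, 5.19, 0, 0], [-2.52, -3.12, 5.64, 0, 0], [-2.8, -3.47, 6.09, 0, 0], [-3.1, -3.84, 6.51, 0, 0], [-3.4, -4.21, 6.93, 0, 0], [-3.71, -4.6, 7.33, 0, 0], [-4.03, -4.98, 7.72, 0, 0]])

```text
clock: 18.85
position: [0.4915, 0.048, 0.3565]
ee_rot: [2.473, 1.11, -0.598]
force: [0.1, 2.7, 3.1]
width: 0.003
```

```bash
python3 st.py; python3 - <<'E'
from arc import *
print([ [round(t,2)]+list(map(float,delta(t,.008))) for t in np.arange(0.72,1.21,.06)])
im,d=arm.get_image("side"); c=im[40:240,160:400]; cv2.imwrite("pics/s7.png",cv2.resize(c,None,fx=3,fy=3)[...,::-1])
E
```

```text
18.85 [-0.666  0.377  0.334  1.648  0.275  1.545 -1.12 ] [0.4915 0.048  0.3565] [0.1 2.7 3.1]
[[ 0.601  0.766 -0.228]
 [ 0.612 -0.625 -0.485]
 [-0.514  0.152 -0.844]]
tip [0.4765 0.0162 0.3012] tilt 32.43677187057558
own tip [[ -7.3   7.  301.2]]
[[np.float64(0.72), 0.44, 0.81, -0.92], [np.float64(0.78), -0.19, 0.04, -0.13], [np.float64(0.84), -0.84, -0.77, 0.59], [np.float64(0.9), -1.51, -1.61, 1.25], [np.float64(0.96), -2.21, -2.48, 1.84], [np.float64(1.02), -2.93, -3.38, 2.37], [np.float64(1.08), -3.67, -4.3, 2.83], [np.float64(1.14), -4.43, -5.24, 3.21], [np.float64(1.2), -5.2, -6.19, 3.52]]
```

View pics/s7.png

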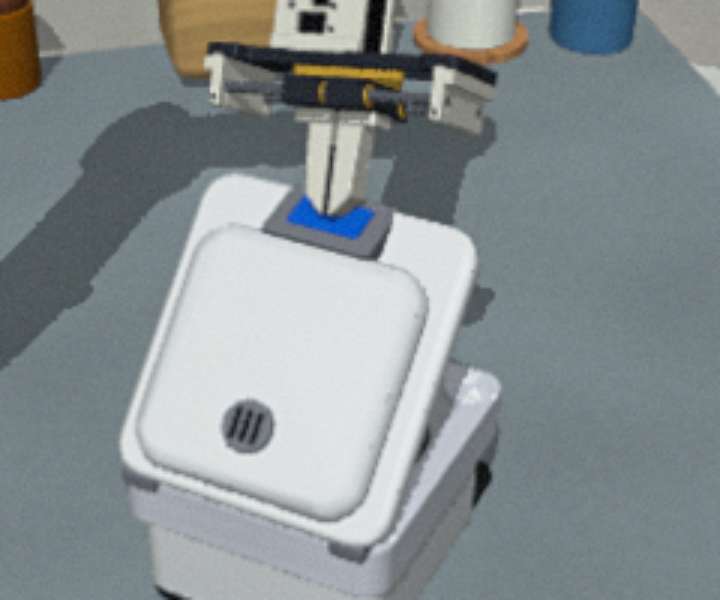

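The fingertip is still on the button at (328,213), with the lid at about 0.79 rad. I'll finish the arc to the stop, then lift off.

Emit:
carry_out(plan=[[-0.3, -0.37, 0.33, 0, 0], [-0.6, -0.74, 0.66, 0, 0], [-0.93, -1.16, 0.99, 0, 0], [-1.27, -1.58, 1.32, 0, 0], [-1.62, -2.0, 1.62, 0, 0], [-1.97, -2.45, 1.91, 0, 0], [-2.33, -2.9, 2.18, 0, 0], [-2.69, -3.35, 2.44, 0, 0], [-3.06, -3.8, 2.68, 0, 0], [-3.43, -4.27, 2.9, 0, 0], [-3.8, -4.73, 3.1, 0, 0], [-4.19, -5.21, 3.28, 0, 0], [-4.57, -5.68, 3.44, 0, 0], [-4.96, -6.16, 3.59, 0, 0], [-5.35, -6.64, 3.8, 0, 0], [-5.6, -6.95, 4.2, 0, 0], [-5.8, -7.2, 5.0, 0, 0]])

```text
clock: 20.6
position: [0.4328, -0.025, 0.4072]
ee_rot: [2.473, 1.108, -0.599]
force: [-0.0, -0.4, 0.3]
width: 0.005
```

```bash
python3 st.py
```

```text
20.6 [-0.637  0.204  0.359  1.752  0.347  1.587 -1.063] [ 0.4328 -0.025   0.4072] [-0.  -0.4  0.3]
[[ 0.601  0.765 -0.229]
 [ 0.611 -0.625 -0.485]
 [-0.515  0.152 -0.844]]
tip [ 0.4177 -0.0568  0.3519] tilt 32.46386360595478
own tip [[ 86.4   7.  351.9]]
```

Now lift clear, and look from above and from the side.

Emit:
carry_out(plan=[[0, 0, 2, 0, 0], [0, 0, 5, 0, 0], [0, 0, 8, 0, 0], [0, 0, 11, 0, 0], [1, 1, 14, 0, 0], [1, 1, 14, 0, 0], [1, 1, 14, 0, 0], [1, 1, 14, 0, 0]])

```text
clock: 21.4
position: [0.4424, -0.0152, 0.5466]
ee_rot: [2.473, 1.109, -0.601]
force: [-0.6, -0.8, 0.1]
width: 0.003
```

```bash
python3 st.py; python3 - <<'E'
from h import *
im,d=arm.get_image("side"); im0=np.load("side.npz")["im"]; print("board change",np.abs(im[255:410,215:440].astype(int)-im0[255:410,215:440]).mean())
v,u=np.nonzero(cv2.inRange(hsv(im),(100,150,60),(130,255,255)))
k=(v>60)&(v<240)&(u>180)&(u<330); P=pts("side",d,np.c_[u,v][k]); Q=own(P); q=np.median(Q[Q[:,2]>200],0); print("button own",q,"lid angle ~",np.arctan2(q[2]-126,112.4-q[0])-np.arctan2(38,213))
cv2.imwrite("pics/s8.png",im[...,::-1])
E
```

```text
21.4 [-0.655  0.172  0.372  1.455  0.375  1.896 -0.949] [ 0.4424 -0.0152  0.5466] [-0.6 -0.8  0.1]
[[ 0.601  0.765 -0.23 ]
 [ 0.611 -0.626 -0.486]
 [-0.516  0.151 -0.843]]
tip [ 0.4273 -0.047   0.4913] tilt 32.51455117058217
own tip [[ 72.8   8.3 491.3]]
board change 3.3017347670250894
button own [ 67.80230487   4.84957662 336.91161213] lid angle ~ 1.1858674493035906
```

View pics/s8.png

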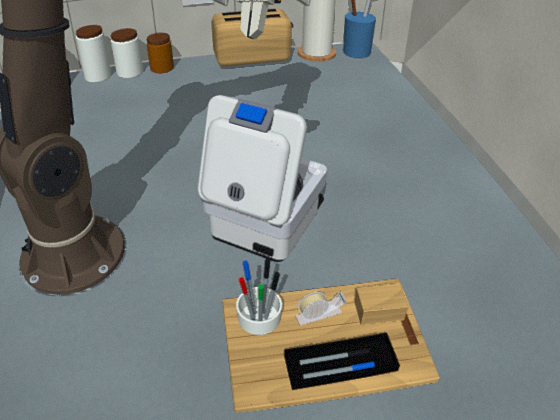

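The lid stands open, with the button at (251,113) and a measured angle of about 1.19 rad. The arm is clear and the board is unchanged, so I'm handing in.

```bash
python3 -c "
from cell import arm
print(arm.sign_off())"
```

```text
the job is handed in; nothing more can be done
None
```

The rice cooker is switched off and its lid stands open. I handed the job in at about 21.5 s; no verdict was reported.

- **Lever:** it started in the warm notch. I pushed it to the off end stop (about 10 N) while the lid was shut. Afterwards the wrist camera showed the tab at the white dot, 23.7 mm to the cooker's own +y side.
- **Lid:** I pressed the button home at about 13 N and let the lid rise at roughly 0.3 rad/s against the finger. After I let go, the side camera put it at about 1.19 of 1.2 rad.
- **Clearance:** the arm ended about 15 cm above the lid, with only sensor noise on the force reading. The board looked unchanged in the side view.

**Open points:**
- **Joint 6 reading:** moves could not tilt the tool directly. I got the 33° lean by driving the arm against its reach limit high up, where joint 6 read 2.002 rad against its stated limit of 2. No fault was reported.
- **Final lever check:** I did not look at the lever again after the lid opened; nothing touched it after that wrist view.
- **Lid at rest:** I checked this from a single picture, not from a measured speed.

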